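Lay two deburring tools blade-first in the rack and shut the blade guard

ROBOT

A 6-joint arm with a two-finger parallel gripper is mounted at the origin on a cart in front of the work surface, level with it; the furniture and walls round the work are solid. World frame = base frame: x ahead of the robot, y to its left, z up, the work surface at z = 0. Lengths are in m, angles in rad, forces in N, time in s.
With the tool pointing down it reaches from about 0.375 to 0.9 m from the base axis. Payload 3.1 kg.
Tool frame: the origin (TCP) lies between the finger pads; the fingertips stand 14 mm ahead of it and the grasp point (between the pads) lies 5 mm behind it; z points along the fingers, x is the direction in which the jaws open and shut, and the axes are right-handed (so a half turn about z gives the same grasp; the last joint's range is limited). The gripper opens to 85 mm and grips with 20 to 120 N. Pads are 22 mm wide; open, the fingers measure 114 mm over their backs; the gripper's body (76 mm by 85 mm) begins 54 mm behind the grasp point. The pads swing forward as they close: fully open they stand 13 mm farther back than shut.
Start: joints at [1.046, 0.527, 1.433, -0, 1.181, -0.178], TCP at [0.212, 0.588, 0.217] pointing down, gripper open.
Joint ranges: [-3.08, 3.08], [-0.75, 2.2], [0.22, 2.44], [-1.43, 4.57], [0, 2.65], [-2.85, 2.85]. Speed limits (rad/s): [2.79, 2.79, 3.14, 3.14, 3.14, 3.14].

INTERFACE

Orientations are given as a rotation vector (axis times angle).
In Python, from bench import ctrl gives the robot as it stands. The module is installed in compiled form; this text tells all that it offers.
- The arm moves only by the tool step_arm, never from a script. Its argument "moves" is a list of rows, each an object of numbers: "dx", "dy", "dz": the shift along the tool's x, y, z in cm; "spin": the turn about the tool's z in degrees. A call has 1 to 8 rows; each row shifts and turns the commanded pose from where the row before left it, along the tool's axes as they then stand; what a row does not reach is not made up. A row lasts 1/12 s, in which the tool goes at most 41.7 mm and 7.16 degrees, less where a joint would pass 70% of its speed; a pose out of reach is approached as far as the arm can. A call with a gripper value outside its range is refused whole. "jaw" is the finger opening in cm, from 0 to 8.54, set as the call begins (left out, the last holds). The fingers move at their own pace and stop on an object; the grip force is fixed at half the most. Time passes only in rows, so rows that do not move let the fingers close. It gives the time, the measured TCP pose, the force and the opening at its end, in the units of the state.
- ctrl.observe(): the state, without advancing time (a new reading comes with each control period).
- ctrl.camera(name): name is "side" or "top"; returns (picture, depth): 400x640x3 uint8, red, green, blue; 400x640 float32, m along the optical axis (not along the pixel's ray), 0 where there is no reading.
- ctrl.camera_model(name): a dict with "intrinsics" (3x3 intrinsics, pixels), "D" ([k1, k2, p1, p2, k3] as OpenCV has them; the pictures are not rectified), "camera_from_world" (4x4, takes a point from world to camera coordinates). Camera axes: x right, y down, z forward; pixel columns grow to the right and rows downward; lengths in m; the calibration is good to about 2 mm. A picture is of the moment at which its call begins. camera_model takes no time and is no camera call.
- ctrl.job_done(): hands the job in, once; it reports no verdict.
The state is a dict: "t": time; "joint_positions": joint angles; "joint_velocities": joint speeds; "tau": joint torques, N m; "tcp_pos": TCP position; "ee_rot": TCP orientation; "ft_force": force on the tool from outside, world axes, zero at the start; "moment": the same for the moment, N m; "finger_gap": finger opening in m.
Only numpy, scipy, OpenCV 4.12 (cv2) and the standard library are available. Lean on these libraries where they do the work, as an engineer would, in place of code of your own. Each camera call takes 0.05 s, during which the arm holds its last target. There are 200 camera calls.

TASK

Put both orange deburring tools away in the grey rack, one in each lane, lying in the two black rests with their blades all the way inside the box at the red guard. Then swing the red guard fully shut over the blades, and leave the gauges and the counter where they are.

Things in the scene. Friction and masses are not known exactly. Their poses are not given: they have to be found in the camera images.
- rack: grey tool rack screwed to the table, 176 x 130 mm base 6 mm thick, origin under its centre. Two lanes along its x axis at y = +35 and -35 mm, each with two black V rests (8 mm thick, at x = -52 and +2 mm, 37 mm high); between the rests the fingers have room. At the +x end an open-topped box for the blades (x = 33 to 85 mm, walls 46 mm high, open towards the lanes)
- guard (a joint): hinge of the red guard, a leaf 130 mm wide, 4 mm thick, reaching 61 mm from the hinge, with a lip 40 mm wide on its free edge; rad: 0 = shut (level on the box, over the blades), 1.57 = upright, 1.9 = leaning back outwards, fully open. It stays where it is left; push its free edge over with the fingers (under 2 N) and press it down
- guard_hinge (a point): middle of the guard's hinge line, at the rack's +x end (x = 87 mm, 46 mm above the table); the hinge line runs along the rack's y axis; the axes of this point are the rack's
- guard_edge (a point): middle of the guard's free edge, 56 mm from the hinge
- tool_a: one of two like deburring tools: round ribbed orange handle, 14 mm across and 95 mm long, then a thin grey steel shank and curved blade; 146 mm long in all, 45 g. Its long axis is its y axis, blade at -y. It may lie rolled about this axis, so use its points
- tool_a_tip (a point): tip of its blade, on the tool's long axis (the blade is the last 29 mm)
- tool_a_grip (a point): point on the tool's axis where to grip the handle, 98 mm from the blade tip, 48 mm from the handle's end
- tool_a_end (a point): end of its handle, on the tool's long axis
- tool_b: the other of two like deburring tools: round ribbed orange handle, 14 mm across and 95 mm long, then a thin grey steel shank and curved blade; 146 mm long in all, 45 g. Its long axis is its y axis, blade at -y. It may lie rolled about this axis, so use its points
- tool_b_tip (a point): tip of its blade, on the tool's long axis (the blade is the last 29 mm)
- tool_b_grip (a point): point on the tool's axis where to grip the handle, 98 mm from the blade tip, 48 mm from the handle's end
- tool_b_end (a point): end of its handle, on the tool's long axis
- lane0_blade (a point): where the blade tip belongs in the rack's +y lane, 34 mm above the table, inside the box, 7.5 mm short of its end wall
- lane0_end (a point): where the end of the handle belongs in the rack's +y lane, 34 mm above the table; a tool in its rests lies level with its axis at that height
- lane1_blade (a point): where the blade tip belongs in the rack's -y lane, 34 mm above the table, inside the box, 7.5 mm short of its end wall
- lane1_end (a point): where the end of the handle belongs in the rack's -y lane, 34 mm above the table; a tool in its rests lies level with its axis at that height
- plug_gauge: steel plug gauge with a hexagonal grip, 121 mm, to be left alone; origin under its middle
- counter: chrome hand tally counter, 71 x 48 x 22 mm, to be left alone; origin under its middle
- ring_gauge: steel ring gauge, 48 mm across, 16 mm high, to be left alone; origin under its middle

How it is judged:
At the end, for the whole second after the job is handed in: Each tool rests in a lane of its own with its blade tip within 12 mm of that lane's blade point and its handle end within 12 mm of the lane's handle point, both tools at rest, and the guard is shut to within 0.08 rad (((distance between tool_a_tip and lane0_blade below 0.012 m and distance between tool_a_end and lane0_end below 0.012 m) or (distance between tool_a_tip and lane1_blade below 0.012 m and distance between tool_a_end and lane1_end below 0.012 m)) and ((distance between tool_b_tip and lane0_blade below 0.012 m and distance between tool_b_end and lane0_end below 0.012 m) or (distance between tool_b_tip and lane1_blade below 0.012 m and distance between tool_b_end and lane1_end below 0.012 m)) and value of joint guard below 0.08 rad and linear speed of each of tool_a, tool_b below 0.02 m/s); the robot touches nothing.
It fails at once if the plug gauge, ring gauge or tally counter is moved more than 20 mm (distance of any of plug_gauge, counter, ring_gauge from where it was at the start of the episode above 0.02 m).
It also fails if it takes over 67 s, if anything falls off the work surface, if the arm or the gripper's body presses on something with over 40 N, if the wrist force passes 120 N, or if a joint passes its speed limit or range.

## Working session

There is one attempt and no reset: what is moved stays moved. The work goes in short steps, Python scripts to look and compute and a tool call to move; the robot and the scene stay as the last step left them, time stands still between calls to the robot, and variables do not carry over. Pictures are saved under pics/ and viewed, about 8 in all and at most 12, crops included, and the job is handed in when it is done.

Besides the shell and the picture viewer there is one more tool, called after ">>>" by a JSON object that holds its "method" and its "body". step_arm: Moves the arm, as the interface text tells. Its arguments: {"type":"object","properties":{"moves":{"type":"array","items":{"type":"object","properties":{"dx":{"type":"number"},"dy":{"type":"number"},"dz":{"type":"number"},"spin":{"type":"number"}}}},"jaw":{"type":"number"}},"required":["moves"]}

```bash
mkdir -p pics
python3 - <<'E'
from bench import ctrl
import cv2,numpy as np
s=ctrl.observe();print(s)
for n in("top","side"):
    p,d=ctrl.camera(n);cv2.imwrite(f"pics/{n}0.png",p[:,:,::-1]);np.savez(f"{n}0.npz",p=p,d=d)
    m=ctrl.camera_model(n);print(n,{k:np.round(v,4).tolist() for k,v in m.items()})
E
```

```text
{'t': 0.0, 'joint_positions': array([ 1.04651138e+00,  5.28489311e-01,  1.43392386e+00, -1.68349112e-05,
        1.18139916e+00, -1.78515426e-01]), 'joint_velocities': array([ 1.26179939e-05, -1.81671102e-03, -4.95003260e-04,  1.73298614e-04,
        6.39652664e-04, -4.09883383e-04]), 'tau': array([-4.76366095e-04, -4.42349374e+01, -1.78022808e+01, -1.20332697e-04,
        8.33307160e-03, -9.17358030e-07]), 'tcp_pos': array([0.21142448, 0.58734519, 0.21601259]), 'ee_rot': array([ 2.56968632,  1.80564511, -0.00315219]), 'ft_force': array([-0.827379  , -0.10550379, -0.13513003]), 'moment': array([-0.05812672, -0.00460865, -0.066514  ]), 'finger_gap': 0.08570182245297026}
top {'intrinsics': [[414.9618, 0.0, 318.2568], [0.0, 414.9618, 197.1518], [0.0, 0.0, 1.0]], 'D': [-0.0358, 0.0, 0.0, 0.0, 0.0], 'camera_from_world': [[-0.0038, -0.9999, 0.0105, -0.0633], [-0.9847, 0.0019, -0.1744, 0.5518], [0.1744, -0.011, -0.9846, 0.9993], [0.0, 0.0, 0.0, 1.0]]}
side {'intrinsics': [[391.4829, 0.0, 324.8611], [0.0, 391.4829, 197.5955], [0.0, 0.0, 1.0]], 'D': [-0.0346, 0.0, 0.0, 0.0, 0.0], 'camera_from_world': [[0.9044, -0.426, -0.0231, -0.5242], [-0.2229, -0.4257, -0.877, 0.165], [0.3637, 0.7983, -0.48, 0.8695], [0.0, 0.0, 0.0, 1.0]]}
```

View pics/top0.png

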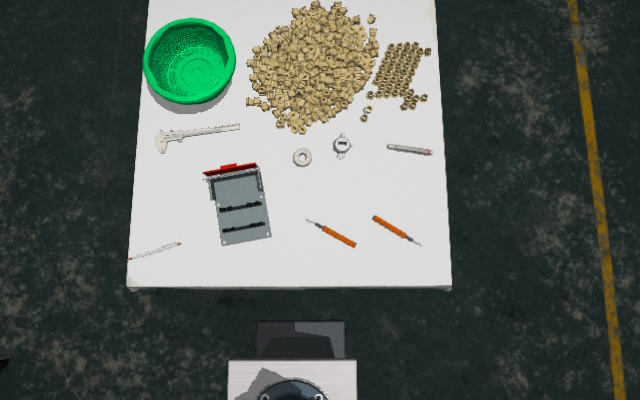

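View pics/side0.png

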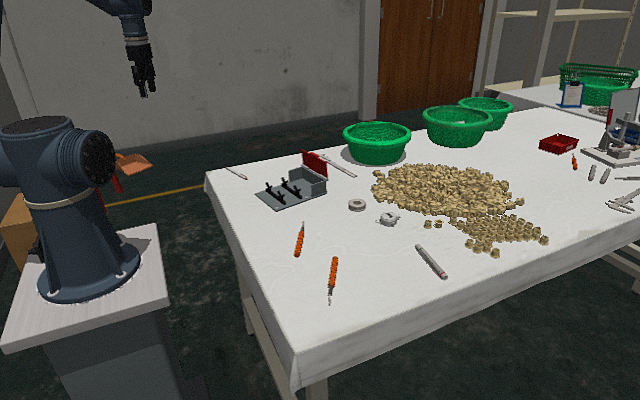

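```bash
cat > h.py <<'E'
import cv2,numpy as np
from bench import ctrl
def M(n):
    m=ctrl.camera_model(n);return np.array(m["intrinsics"]),np.array(m["D"]),np.array(m["camera_from_world"])
def rays(n,uv):
    K,D,T=M(n);q=cv2.undistortPoints(np.float64(uv).reshape(-1,1,2),K,D)[:,0]
    R=T[:3,:3];return -R.T@T[:3,3],np.c_[q,np.ones(len(q))]@R   # origin, dirs (cam depth 1)
def plane(n,uv,z):
    o,d=rays(n,uv);return o+d*((z-o[2])/d[:,2])[:,None]
def proj(n,P):
    K,D,T=M(n);return cv2.projectPoints(np.float64(P).reshape(-1,1,3),cv2.Rodrigues(T[:3,:3])[0],T[:3,3],K,D)[0][:,0]
def cloud(n,d):
    v,u=np.mgrid[:400,:640];o,r=rays(n,np.c_[u.ravel(),v.ravel()])
    return (o+r*d.reshape(-1,1)).reshape(400,640,3)
def shot(n):
    p,d=ctrl.camera(n);return p,d
def tools(n,p,z=0.009,box=None):
    h=cv2.cvtColor(p,cv2.COLOR_RGB2HSV);m=cv2.inRange(h,(5,150,90),(20,255,255))
    N,l,st,c=cv2.connectedComponentsWithStats(cv2.morphologyEx(m,cv2.MORPH_CLOSE,np.ones((3,3))))
    out=[]
    for i in range(1,N):
        if st[i,4]<60: continue
        v,u=np.nonzero(l==i);P=plane(n,np.c_[u,v],z)
        if not((P[:,0].mean()>.3)&(P[:,0].mean()<.8)&(abs(P[:,1].mean())<.6)):continue
        c=P.mean(0);e=np.linalg.eigh(np.cov((P-c)[:,:2].T))[1][:,1];t=(P-c)[:,:2]@e
        out.append((c[:2],e,t.min(),t.max(),st[i,:4]))
    return out
E
python3 - <<'E'
from h import *
np.set_printoptions(precision=4,suppress=True)
for n in("top","side"):
    z=np.load(n+"0.npz")
    for c,e,a,b,s in tools(n,z["p"]):print(n,c,e,"ang",np.degrees(np.arctan2(e[1],e[0])),a,b,s)
    W=cloud(n,z["d"]);p=z["p"]
    if n=="top":
        sub=W[150:260,190:290].reshape(-1,3)
    else: sub=W[145:215,245:335].reshape(-1,3)
    tb=W[(abs(W[...,2])<.02)&(W[...,0]>.35)&(W[...,0]<.6)&(W[...,1]<-.2)];print("table z",np.median(tb[:,2]) if len(tb) else None)
    for lo,hi in((.003,.012),(.03,.04),(.041,.05),(.055,.12)):
        q=sub[(sub[:,2]>lo)&(sub[:,2]<hi)]
        print(n,lo,len(q),q.min(0),q.max(0)); r=cv2.minAreaRect(q[:,:2].astype(np.float32)*1000);print(r)
t=np.load("top0.npz")["p"][140:260,180:440];s=np.load("side0.npz")["p"][140:310,240:440]
a=cv2.resize(t[:,:,::-1],None,fx=3,fy=3,interpolation=cv2.INTER_CUBIC)[:, :780];cv2.imwrite("pics/t1.png",a)
cv2.imwrite("pics/s1.png",cv2.resize(s[:75,:110,::-1],None,fx=7,fy=7,interpolation=cv2.INTER_CUBIC))
E
```

```text
top [ 0.4808 -0.2501] [0.5269 0.8499] ang 58.2036871524274 -0.04679867949645272 0.046820126623596914 [374 216  32  22]
top [ 0.4556 -0.1176] [0.4888 0.8724] ang 60.739696609740555 -0.04625859716166666 0.04579774069000486 [323 227  33  20]
table z -2.197918743429561e-05
top 0.003 3205 [0.3984 0.0104 0.003 ] [0.6893 0.2779 0.012 ]
((543.8426513671875, 144.2171630859375), (292.5630187988281, 265.8349304199219), 0.36655348539352417)
top 0.03 145 [0.4676 0.0774 0.03  ] [0.6233 0.2111 0.0399]
((543.7249755859375, 137.67559814453125), (138.16795349121094, 127.26866912841797), 10.755247116088867)
top 0.041 204 [0.5509 0.0804 0.041 ] [0.6306 0.2189 0.0499]
((590.0836181640625, 147.91502380371094), (56.68207550048828, 135.78738403320312), 10.786905288696289)
top 0.055 337 [0.6017 0.0888 0.0553] [0.6299 0.2166 0.1111]
((617.500732421875, 153.1673583984375), (10.262121200561523, 129.84341430664062), 10.301478385925293)
side [ 0.4543 -0.1224] [0.4861 0.8739] ang 60.917745851008895 -0.047760245100455484 0.05540867247901148 [295 230   9  26]
side [ 0.4801 -0.2529] [0.5307 0.8476] ang 57.94997751358762 -0.044400630600818176 0.05001109599460323 [329 257   9  29]
table z 0.00038887999611264545
side 0.003 1123 [0.3929 0.0022 0.003 ] [0.7669 0.4086 0.012 ]
((559.577392578125, 237.6961212158203), (448.7614440917969, 304.8783874511719), 64.85095977783203)
side 0.03 209 [0.4655 0.0762 0.03  ] [0.623  0.2131 0.0399]
((542.1727905273438, 137.36474609375), (140.0324249267578, 136.18138122558594), 11.128293991088867)
side 0.041 144 [0.55   0.0752 0.041 ] [0.6281 0.2146 0.05  ]
((588.915771484375, 145.15969848632812), (56.69476318359375, 133.28916931152344), 10.056930541992188)
side 0.055 384 [0.5998 0.0858 0.055 ] [0.6312 0.2196 0.1098]
((615.1419677734375, 152.87826538085938), (12.472530364990234, 135.7497100830078), 12.2555513381958)
```

View pics/t1.png

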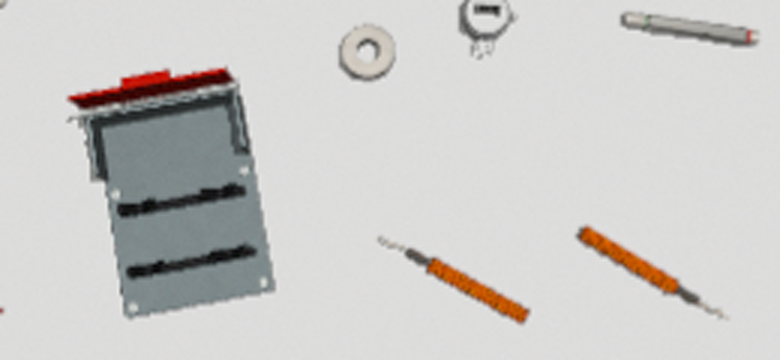

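```bash
cat >> h.py <<'E'
from scipy.spatial.transform import Rotation as Ro
def state():
    s=ctrl.observe();R=Ro.from_rotvec(s["ee_rot"]).as_matrix()
    return s,np.array(s["tcp_pos"]),R,np.degrees(np.arctan2(R[1,0],R[0,0]))
def go(*pts):
    """print tool-axis moves in cm through (x,y,z,phi): spin first, then shift (level tool)"""
    s,p,R,f=state();print("t",round(s["t"],2),"tcp",p.round(4),"phi",round(f,2),"gap",round(s["finger_gap"],4),"F",np.round(s["ft_force"],1),"tilt",np.round(R[2],4))
    for q in pts:
        sp=-(q[3]-f);sp=(sp+180)%360-180;f=q[3];a=np.radians(f)
        d=np.array(q[:3])-p;p=np.array(q[:3])
        X=np.array([np.cos(a),np.sin(a),0]);Y=np.array([np.sin(a),-np.cos(a),0])
        print("spin %.1f dx %.2f dy %.2f dz %.2f"%(sp,100*d@X,100*d@Y,-100*d[2]),"rows",round(np.linalg.norm(d)/.0417,1))
RO=np.array([.529,.135,0]);YAW=10.7
def rack(x,y,z):
    a=np.radians(YAW);return RO+np.array([x*np.cos(a)-y*np.sin(a),x*np.sin(a)+y*np.cos(a),1000*z])/1000 if False else RO+np.array([x*np.cos(a)-y*np.sin(a),x*np.sin(a)+y*np.cos(a),z])/1000
E
sed -i 's/return RO+.* if False else /return /' h.py
python3 - <<'E'
from h import *
ims=[]
for n,(r0,c0,h,w) in(("top",(150,185,105,100)),("side",(145,245,75,90))):
    p=np.load(n+"0.npz")["p"];k=5 if n=="top" else 5
    im=cv2.resize(p[r0:r0+h,c0:c0+w,::-1],None,fx=k,fy=k,interpolation=cv2.INTER_CUBIC)
    def poly(L,col):
        q=(proj(n,[rack(*a) for a in L])-[c0,r0]+.5)*k-.5;cv2.polylines(im,[np.int32(q.round())],True,col,1)
    poly([(-88,-65,6),(88,-65,6),(88,65,6),(-88,65,6)],(0,255,0))
    poly([(33,-65,46),(85,-65,46),(85,65,46),(33,65,46)],(255,0,255))
    for y in(35,-35):poly([(-69,y,34),(77,y,34)],(0,255,255))
    for x in(-52,2):poly([(x,-55,37),(x,55,37)],(255,255,0))
    ims.append(im)
H=max(i.shape[0] for i in ims);ims=[cv2.copyMakeBorder(i,0,H-i.shape[0],0,0,0) for i in ims]
o=np.hstack(ims);cv2.imwrite("pics/ov.png",o[:, :]);o=cv2.resize(o,None,fx=.84,fy=.84);cv2.imwrite("pics/ov.png",o);print(o.shape)
go((.48,.25,.2,20),(.4558,-.118,.1,-29.2),(.4558,-.118,.0165,-29.2))
E
```

```text
(441, 798, 3)
t 0.1 tcp [0.2115 0.5874 0.2161] phi 70.19 gap 0.0854 F [-0.3 -0.8 -0. ] tilt [-2.e-03 -4.e-04 -1.e+00]
spin 50.2 dx 13.69 dy 40.89 dz 1.61 rows 10.3
spin 49.2 dx 15.84 dy 33.30 dz 10.00 rows 9.2
spin 0.0 dx 0.00 dy 0.00 dz 8.35 rows 2.0
```

View pics/ov.png

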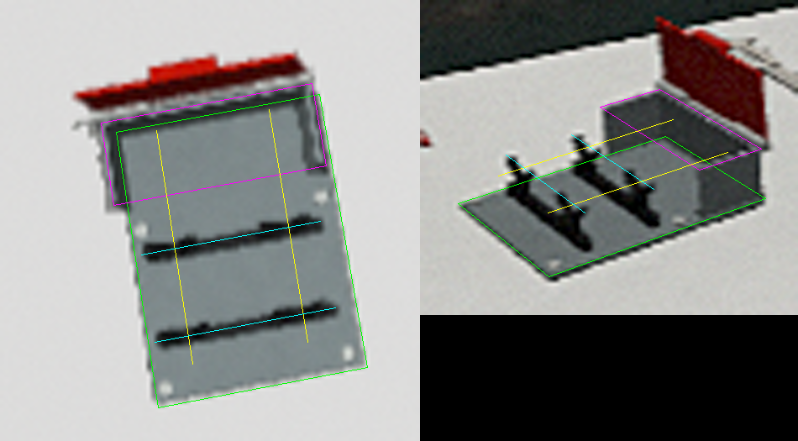

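>>> {"method": "step_arm", "body": {"moves": [{"spin": 7.1},{"spin": 7.1},{"spin": 7.1},{"spin": 7.1},{"spin": 7.1},{"spin": 7.1},{"spin": 7.1,"dz": 1.6}], "jaw": 5}}

```text
invalid input
```

>>> {"method": "step_arm", "body": {"moves": [{"dx": 1.2,"dy": 3.6},{"dx": 1.2,"dy": 3.6},{"dx": 1.2,"dy": 3.6},{"dx": 1.2,"dy": 3.6},{"dx": 1.2,"dy": 3.6},{"dx": 1.2,"dy": 3.6},{"dx": 1.2,"dy": 3.6},{"dx": 1.2,"dy": 3.6}]}}

```text
invalid input
```

>>> {"method": "step_arm", "body": {"moves": [{"dx": 1.2,"dy": 3.6},{"dx": 1.2,"dy": 3.6},{"dx": 1.2,"dy": 3.6},{"spin": 7.1},{"spin": 7.1},{"spin": 7.1},{"spin": 7.1}]}}

```text
invalid input
```

>>> {"method": "step_arm", "body": {"moves": [{"spin": 7.1},{"spin": 7.1},{"spin": 6.6,"dz": 1},{"dx": 1.3,"dy": 3.3},{"dx": 1.3,"dy": 3.3},{"dx": 1.3,"dy": 3.3},{"dx": 1.3,"dy": 3.3},{"dx": 1.3,"dy": 3.3}]}}

```text
invalid input
```

```bash
python3 -c "
from h import *
go((.4558,-.118,.1,-29.2),(.4558,-.118,.0165,-29.2))"
```

```text
t 0.1 tcp [0.2115 0.5874 0.2161] phi 70.19 gap 0.0854 F [-0.3 -0.8 -0. ] tilt [-2.e-03 -4.e-04 -1.e+00]
spin 99.4 dx 55.74 dy 49.66 dz 11.61 rows 18.1
spin 0.0 dx 0.00 dy 0.00 dz 8.35 rows 2.0
```

>>> {"method": "step_arm", "body": {"moves": [{"dx": 0,"dy": 0,"dz": 0,"spin": 7.1},{"dx": 0,"dy": 0,"dz": 0,"spin": 7.1},{"dx": 0,"dy": 0,"dz": 0,"spin": 7.1},{"dx": 0,"dy": 0,"dz": 0,"spin": 7.1},{"dx": 0,"dy": 0,"dz": 0,"spin": 7.1},{"dx": 0,"dy": 0,"dz": 0,"spin": 7.1},{"dx": 0,"dy": 0,"dz": 1.6,"spin": 7.1}], "jaw": 5}}

```text
t: 0.68
tcp_pos: [0.2127, 0.5898, 0.2034]
ee_rot: [-3.089, -0.549, -0.006]
ft_force: [-0.4, 0.8, -0.5]
finger_gap: 0.0499
```

>>> {"method": "step_arm", "body": {"moves": [{"dx": 1.2,"dy": 3.6,"dz": 0,"spin": 0},{"dx": 1.2,"dy": 3.6,"dz": 0,"spin": 0},{"dx": 1.2,"dy": 3.6,"dz": 0,"spin": 0},{"dx": 1.2,"dy": 3.6,"dz": 0,"spin": 0},{"dx": 1.2,"dy": 3.6,"dz": 0,"spin": 0},{"dx": 1.2,"dy": 3.6,"dz": 0,"spin": 0},{"dx": 1.2,"dy": 3.6,"dz": 0,"spin": 0},{"dx": 1.2,"dy": 3.6,"dz": 0,"spin": 0}]}}

```text
t: 1.35
tcp_pos: [0.4031, 0.3501, 0.2007]
ee_rot: [3.091, 0.559, -0.001]
ft_force: [0.5, 0.5, -0.6]
finger_gap: 0.0503
```

>>> {"method": "step_arm", "body": {"moves": [{"dx": 1.2,"dy": 3.6,"dz": 0,"spin": 0},{"dx": 1.2,"dy": 3.6,"dz": 0,"spin": 0},{"dx": 1.2,"dy": 3.6,"dz": 0,"spin": 0},{"dx": 0,"dy": 0,"dz": 0,"spin": 7.1},{"dx": 0,"dy": 0,"dz": 0,"spin": 7.1},{"dx": 0,"dy": 0,"dz": 0,"spin": 7.1},{"dx": 0,"dy": 0,"dz": 0,"spin": 7.1}]}}

```text
t: 1.93
tcp_pos: [0.474, 0.2626, 0.2005]
ee_rot: [3.133, -0.228, -0.002]
ft_force: [-0.1, -0.1, -0.2]
finger_gap: 0.0499
```

>>> {"method": "step_arm", "body": {"moves": [{"dx": 0,"dy": 0,"dz": 0,"spin": 7.1},{"dx": 0,"dy": 0,"dz": 0,"spin": 7.1},{"dx": 0,"dy": 0,"dz": 1,"spin": 6.6},{"dx": 1.3,"dy": 3.3,"dz": 0,"spin": 0},{"dx": 1.3,"dy": 3.3,"dz": 0,"spin": 0},{"dx": 1.3,"dy": 3.3,"dz": 0,"spin": 0},{"dx": 1.3,"dy": 3.3,"dz": 0,"spin": 0},{"dx": 1.3,"dy": 3.3,"dz": 0,"spin": 0}]}}

```text
t: 2.6
tcp_pos: [0.451, 0.086, 0.1908]
ee_rot: [3.044, -0.778, -0.001]
ft_force: [0.5, -1.0, -0.5]
finger_gap: 0.05
```

```bash
python3 -c "
from h import *
go((.4558,-.118,.1,-29.2),(.4558,-.118,.0165,-29.2))"
```

```text
t 2.6 tcp [0.451  0.086  0.1908] phi -28.66 gap 0.05 F [ 0.5 -1.  -0.5] tilt [-5.e-04  3.e-04 -1.e+00]
spin 0.5 dx 10.37 dy 17.58 dz 9.08 rows 5.4
spin 0.0 dx 0.00 dy 0.00 dz 8.35 rows 2.0
```

>>> {"method": "step_arm", "body": {"moves": [{"dx": 1.7,"dy": 2.9,"dz": 1.2,"spin": 0.5},{"dx": 1.7,"dy": 2.9,"dz": 1.2,"spin": 0},{"dx": 1.7,"dy": 2.9,"dz": 1.2,"spin": 0},{"dx": 1.7,"dy": 2.9,"dz": 1.2,"spin": 0},{"dx": 1.7,"dy": 2.9,"dz": 1.2,"spin": 0},{"dx": 1.0,"dy": 2.0,"dz": 1.2,"spin": 0},{"dx": 0,"dy": 0,"dz": 0,"spin": 0},{"dx": 0,"dy": 0,"dz": 0,"spin": 0}]}}

```text
t: 3.27
tcp_pos: [0.4538, -0.1038, 0.1182]
ee_rot: [-3.038, 0.797, 0.004]
ft_force: [0.4, -0.2, 0.2]
finger_gap: 0.0504
```

```bash
python3 -c "
from h import *
go((.4558,-.118,.1,-29.2),(.4558,-.118,.0165,-29.2))"
```

```text
t 3.27 tcp [ 0.4538 -0.1038  0.1182] phi -29.39 gap 0.0504 F [ 0.4 -0.2  0.2] tilt [-2.4e-03 -1.0e-04 -1.0e+00]
spin -0.2 dx 0.86 dy 1.14 dz 1.82 rows 0.6
spin 0.0 dx 0.00 dy 0.00 dz 8.35 rows 2.0
```

>>> {"method": "step_arm", "body": {"moves": [{"dx": 0.9,"dy": 1.1,"dz": 1.5,"spin": 0},{"dx": 0,"dy": 0,"dz": 2.0,"spin": 0},{"dx": 0,"dy": 0,"dz": 2.0,"spin": 0},{"dx": 0,"dy": 0,"dz": 2,"spin": 0},{"dx": 0,"dy": 0,"dz": 1.5,"spin": 0},{"dx": 0,"dy": 0,"dz": 0.6,"spin": 0},{"dx": 0,"dy": 0,"dz": 0,"spin": 0},{"dx": 0,"dy": 0,"dz": 0,"spin": 0}]}}

```text
t: 3.93
tcp_pos: [0.4571, -0.1162, 0.0234]
ee_rot: [-3.041, 0.79, -0.0]
ft_force: [-0.5, 0.3, 0.1]
finger_gap: 0.0501
```

Run:
```python
from h import *
go((.4558,-.118,.0165,-29.2))
p,d=shot("side");cv2.imwrite("pics/g1.png",cv2.resize(p[180:300,240:360,::-1],None,fx=4,fy=4,interpolation=cv2.INTER_CUBIC))
```

```text
t 3.93 tcp [ 0.4571 -0.1162  0.0234] phi -29.14 gap 0.0501 F [-0.5  0.3  0.1] tilt [-0.e+00 -1.e-04 -1.e+00]
spin 0.1 dx -0.03 dy 0.22 dz 0.69 rows 0.2
```

View pics/g1.png

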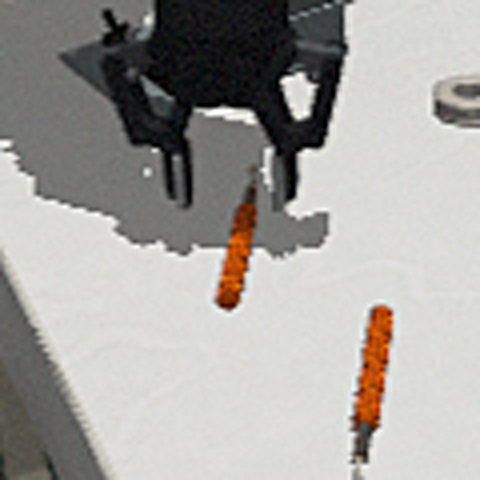

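Run:
```python
from h import *
s,p,R,f=state();print(s["joint_positions"].round(3))
print("tcp",proj("side",p),"tipmid",proj("side",p+R[:,2]*.014),"tips",[proj("side",p+R[:,2]*.01+R[:,0]*a) for a in(-.03,.03)])
print("grip",proj("side",[.4558,-.118,.007]))
for n in("side","top"):
    P,d=shot(n);print(tools(n,P));W=cloud(n,d)
    m=(abs(W[...,0]-p[0])<.07)&(abs(W[...,1]-p[1])<.07)&(P.max(2)<90)
    q=W[m&(W[...,2]>.01)&(W[...,2]<.035)];print(n,len(q),q.mean(0) if len(q) else 0)
    q=W[m&(W[...,2]>.03)&(W[...,2]<.07)];print(n,len(q),q.mean(0) if len(q) else 0)
    v,u=np.nonzero(m&(W[...,2]>.005));print("min z",np.percentile(W[m][:,2],[0,1,5]))
cv2.imwrite("pics/g2.png",cv2.resize(P[160:260,270:430,::-1],None,fx=4,fy=4,interpolation=cv2.INTER_CUBIC))
```

```text
[-0.487  0.677  1.958  0.     0.506  0.022]
tcp [[299.10218806 236.13584205]] tipmid [[299.43081397 240.97723165]] tips [array([[286.92610692, 239.35160168]]), array([[311.81117375, 239.8490649 ]])]
grip [[299.04738528 242.42320029]]
[(array([ 0.45346748, -0.12366698]), array([0.47957813, 0.87749918]), np.float64(-0.04623095489821519), np.float64(0.05248412645297389), array([295, 231,   9,  25], dtype=int32)), (array([ 0.47972259, -0.25376512]), array([0.5285013 , 0.84893249]), np.float64(-0.04877210003514579), np.float64(0.05088972490552235), array([328, 257,  10,  31], dtype=int32))]
side 14 [ 0.47755896 -0.0805145   0.01177709]
side 93 [ 0.45004896 -0.12137075  0.05768144]
min z [-0.53140981  0.05674603  0.10225523]
[]
top 0 0
top 0 0
min z [0.32931846 0.35087693 0.35514343]
```

View pics/g2.png

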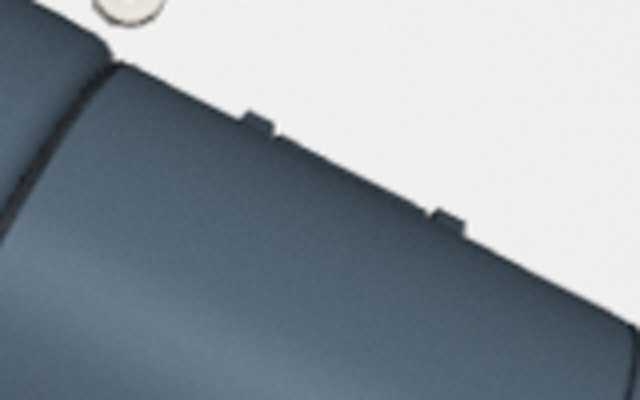

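Run:
```python
from h import *
P,d=shot("side");W=cloud("side",d)
for c in (286,287,312):
    for r in range(216,242,2):print(c,r,P[r,c],W[r,c].round(3))
```

```text
286 216 [17 10 15] [ 0.433 -0.104  0.08 ]
286 218 [17 16 21] [ 0.431 -0.11   0.078]
286 220 [26 24 31] [ 0.431 -0.11   0.073]
286 222 [31 31 31] [ 0.429 -0.113  0.07 ]
286 224 [46 48 45] [ 0.429 -0.112  0.064]
286 226 [66 67 65] [ 0.428 -0.115  0.06 ]
286 228 [61 64 63] [ 0.427 -0.115  0.055]
286 230 [59 63 61] [ 0.427 -0.115  0.05 ]
286 232 [90 90 89] [ 0.446 -0.052  0.001]
286 234 [121 122 118] [ 0.443 -0.062  0.002]
286 236 [116 114 115] [ 0.44  -0.07   0.001]
286 238 [117 119 115] [ 0.437 -0.079  0.002]
286 240 [117 117 115] [ 0.434 -0.086  0.001]
287 216 [48 46 46] [ 0.438 -0.096  0.074]
287 218 [15 17 22] [ 0.436 -0.103  0.073]
287 220 [0 0 4] [ 0.436 -0.1    0.066]
287 222 [0 0 0] [ 0.435 -0.102  0.062]
287 224 [0 0 0] [ 0.434 -0.103  0.057]
287 226 [0 0 0] [ 0.433 -0.106  0.054]
287 228 [0 0 0] [ 0.432 -0.108  0.049]
287 230 [15 17 16] [ 0.431 -0.109  0.045]
287 232 [109 110 104] [ 0.449 -0.053  0.   ]
287 234 [122 121 120] [ 0.445 -0.062  0.001]
287 236 [119 120 116] [ 0.443 -0.07   0.   ]
287 238 [119 122 120] [ 0.44  -0.078  0.   ]
287 240 [116 117 112] [ 0.436 -0.086  0.   ]
312 216 [20 18 26] [ 0.482 -0.143  0.087]
312 218 [20 22 27] [ 0.481 -0.146  0.084]
312 220 [ 7 13 12] [ 0.483 -0.14   0.075]
312 222 [14  9 18] [ 0.482 -0.141  0.07 ]
312 224 [3 6 0] [ 0.482 -0.142  0.065]
312 226 [19 14 25] [ 0.482 -0.14   0.059]
312 228 [0 0 4] [ 0.481 -0.142  0.054]
312 230 [152 151 147] [ 0.508 -0.077  0.003]
312 232 [223 225 220] [ 0.505 -0.081 -0.   ]
312 234 [116 116 112] [ 0.502 -0.09   0.   ]
312 236 [117 117 115] [ 0.498 -0.099  0.001]
312 238 [121 120 119] [ 0.494 -0.107  0.001]
312 240 [112 113 110] [ 0.195 -0.847  0.55 ]
```

>>> {"method": "step_arm", "body": {"moves": [{"dx": 0,"dy": 0.2,"dz": 0.6,"spin": 0},{"dx": 0,"dy": 0,"dz": 0,"spin": 0},{"dx": 0,"dy": 0,"dz": 0,"spin": 0}]}}

```text
t: 4.38
tcp_pos: [0.4558, -0.1189, 0.0169]
ee_rot: [-3.04, 0.793, 0.001]
ft_force: [-1.6, 0.6, -0.2]
finger_gap: 0.0502
```

>>> {"method": "step_arm", "body": {"moves": [{"dx": 0,"dy": 0,"dz": 0,"spin": 0},{"dx": 0,"dy": 0,"dz": 0,"spin": 0},{"dx": 0,"dy": 0,"dz": 0,"spin": 0},{"dx": 0,"dy": 0,"dz": 0,"spin": 0},{"dx": 0,"dy": 0,"dz": 0,"spin": 0},{"dx": 0,"dy": 0,"dz": 0,"spin": 0}], "jaw": 2.2}}

```text
t: 4.88
tcp_pos: [0.456, -0.1188, 0.017]
ee_rot: [3.04, -0.792, 0.0]
ft_force: [-0.5, 0.9, 0.3]
finger_gap: 0.0221
```

Run:
```python
from h import *
go((.4558,-.118,.0165,-29.2))
P,d=shot("side");W=cloud("side",d)
cv2.imwrite("pics/g3.png",cv2.resize(P[190:270,260:340,::-1],None,fx=6,fy=6,interpolation=cv2.INTER_CUBIC))
m=(P.max(2)<75)&(W[...,2]>.008)&(W[...,2]<.09)&(np.hypot(W[...,0]-.4558,W[...,1]+.118)<.06)
v,u=np.nonzero(m)
for c in range(u.min(),u.max()+1):
    k=v[u==c]
    if len(k):print(c,k.max(),W[k.max(),c].round(3))
```

```text
t 4.88 tcp [ 0.456  -0.1188  0.017 ] phi -29.21 gap 0.0221 F [-0.5  0.9  0.3] tilt [ 0.  0. -1.]
spin -0.0 dx -0.06 dy -0.06 dz 0.05 rows 0.0
276 216 [ 0.409 -0.106  0.088]
277 217 [ 0.411 -0.106  0.085]
278 219 [ 0.412 -0.108  0.08 ]
279 220 [ 0.414 -0.11   0.078]
280 220 [ 0.416 -0.111  0.078]
281 220 [ 0.419 -0.11   0.076]
282 219 [ 0.42  -0.112  0.08 ]
283 220 [ 0.423 -0.11   0.075]
284 220 [ 0.425 -0.111  0.075]
285 221 [ 0.427 -0.112  0.072]
286 221 [ 0.428 -0.118  0.076]
287 227 [ 0.43  -0.114  0.056]
288 233 [ 0.431 -0.116  0.04 ]
289 233 [ 0.433 -0.117  0.04 ]
290 222 [ 0.437 -0.117  0.07 ]
291 224 [ 0.437 -0.125  0.069]
292 235 [ 0.438 -0.123  0.037]
293 234 [ 0.444 -0.113  0.032]
301 239 [ 0.463 -0.112  0.011]
302 236 [ 0.458 -0.136  0.036]
303 236 [ 0.46  -0.136  0.035]
304 236 [ 0.463 -0.136  0.034]
305 234 [ 0.468 -0.129  0.034]
306 233 [ 0.468 -0.135  0.041]
307 233 [ 0.47  -0.137  0.041]
308 229 [ 0.477 -0.128  0.045]
309 220 [ 0.477 -0.137  0.075]
310 220 [ 0.476 -0.145  0.079]
311 220 [ 0.478 -0.147  0.08 ]
312 220 [ 0.479 -0.15   0.081]
313 220 [ 0.481 -0.15   0.081]
314 220 [ 0.485 -0.148  0.079]
315 218 [ 0.486 -0.151  0.086]
```

View pics/g3.png

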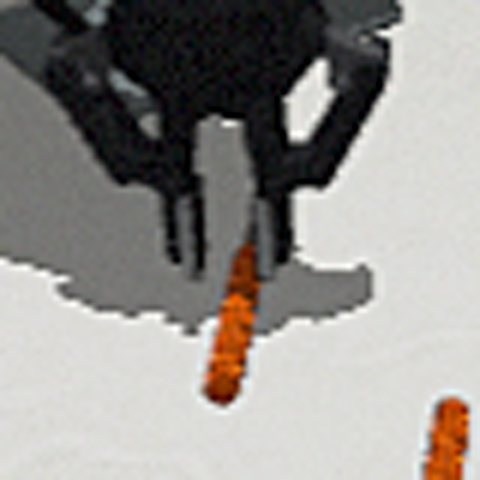

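>>> {"method": "step_arm", "body": {"moves": [{"dx": 0,"dy": 0,"dz": 0,"spin": 0},{"dx": 0,"dy": 0,"dz": 0,"spin": 0},{"dx": 0,"dy": 0,"dz": 0.3,"spin": 0},{"dx": 0,"dy": 0,"dz": 0,"spin": 0}], "jaw": 3.4}}

```text
t: 5.27
tcp_pos: [0.4558, -0.1187, 0.0137]
ee_rot: [-3.04, 0.792, 0.001]
ft_force: [0.3, -0.1, 0.1]
finger_gap: 0.0341
```

>>> {"method": "step_arm", "body": {"moves": [{"dx": 0,"dy": 0,"dz": 0.3,"spin": 0},{"dx": 0,"dy": 0,"dz": 0,"spin": 0}]}}

```text
t: 5.43
tcp_pos: [0.4558, -0.1187, 0.0106]
ee_rot: [-3.04, 0.792, 0.001]
ft_force: [-0.1, -0.3, 0.1]
finger_gap: 0.0343
```

>>> {"method": "step_arm", "body": {"moves": [{"dx": 0,"dy": 0,"dz": 0.3,"spin": 0},{"dx": 0,"dy": 0,"dz": 0,"spin": 0}]}}

```text
t: 5.6
tcp_pos: [0.4558, -0.1187, 0.0076]
ee_rot: [-3.04, 0.792, 0.001]
ft_force: [-0.3, 0.6, -0.1]
finger_gap: 0.0335
```

>>> {"method": "step_arm", "body": {"moves": [{"dx": 0,"dy": 0,"dz": 0.3,"spin": 0},{"dx": 0,"dy": 0,"dz": 0,"spin": 0}]}}

```text
t: 5.77
tcp_pos: [0.4558, -0.1187, 0.0046]
ee_rot: [-3.04, 0.792, 0.001]
ft_force: [-0.0, -0.5, 0.4]
finger_gap: 0.034
```

>>> {"method": "step_arm", "body": {"moves": [{"dx": 0,"dy": 0,"dz": 0.3,"spin": 0},{"dx": 0,"dy": 0,"dz": 0,"spin": 0}]}}

```text
t: 5.93
tcp_pos: [0.4558, -0.1187, 0.0016]
ee_rot: [-3.04, 0.792, 0.001]
ft_force: [0.0, -0.8, 0.0]
finger_gap: 0.0339
```

>>> {"method": "step_arm", "body": {"moves": [{"dx": 0,"dy": 0,"dz": 0.3,"spin": 0},{"dx": 0,"dy": 0,"dz": 0,"spin": 0}]}}

```text
t: 6.1
tcp_pos: [0.4558, -0.1187, -0.0014]
ee_rot: [-3.04, 0.792, 0.001]
ft_force: [0.4, 1.0, 0.3]
finger_gap: 0.0342
```

Run:
```python
from h import *
go((.4558,-.118,.0,-29.2))
P,d=shot("side");W=cloud("side",d)
m=(P.max(2)<75)&(W[...,2]>.006)&(W[...,2]<.09)&(np.hypot(W[...,0]-.4558,W[...,1]+.118)<.06)
v,u=np.nonzero(m)
for c in range(u.min(),u.max()+1):
    k=v[u==c]
    if len(k):print(c,k.max(),W[k.max(),c].round(3))
```

```text
t 6.1 tcp [ 0.4558 -0.1187 -0.0014] phi -29.21 gap 0.0342 F [0.4 1.  0.3] tilt [-5.e-04  0.e+00 -1.e+00]
spin -0.0 dx -0.04 dy -0.06 dz -0.14 rows 0.0
271 216 [ 0.398 -0.103  0.089]
272 218 [ 0.4   -0.101  0.082]
273 219 [ 0.402 -0.103  0.08 ]
274 221 [ 0.403 -0.107  0.076]
275 223 [ 0.405 -0.106  0.07 ]
276 225 [ 0.406 -0.107  0.065]
277 226 [ 0.409 -0.107  0.062]
278 226 [ 0.41  -0.109  0.062]
279 226 [ 0.413 -0.11   0.062]
280 226 [ 0.417 -0.104  0.058]
281 226 [ 0.419 -0.105  0.057]
282 226 [ 0.42  -0.108  0.058]
283 227 [ 0.422 -0.11   0.057]
284 228 [ 0.422 -0.115  0.056]
285 235 [ 0.424 -0.113  0.035]
286 239 [ 0.427 -0.11   0.021]
287 239 [ 0.428 -0.112  0.022]
288 228 [ 0.431 -0.119  0.056]
289 232 [ 0.432 -0.121  0.046]
290 242 [ 0.433 -0.118  0.016]
291 240 [ 0.439 -0.108  0.013]
292 216 [ 0.441 -0.124  0.089]
293 216 [ 0.443 -0.126  0.089]
294 216 [ 0.445 -0.126  0.089]
295 216 [ 0.448 -0.126  0.088]
296 216 [ 0.45  -0.125  0.087]
297 216 [ 0.452 -0.127  0.087]
298 216 [ 0.453 -0.131  0.089]
299 216 [ 0.455 -0.133  0.089]
300 250 [ 0.447 -0.146  0.006]
301 230 [ 0.477 -0.081  0.014]
302 230 [ 0.481 -0.075  0.01 ]
303 230 [ 0.485 -0.072  0.007]
304 225 [ 0.463 -0.14   0.067]
305 242 [ 0.464 -0.137  0.018]
306 242 [ 0.466 -0.139  0.018]
307 242 [ 0.468 -0.139  0.017]
308 240 [ 0.472 -0.137  0.021]
309 240 [ 0.474 -0.138  0.02 ]
310 239 [ 0.476 -0.14   0.024]
311 227 [ 0.48  -0.139  0.056]
312 227 [ 0.481 -0.144  0.059]
313 227 [ 0.482 -0.146  0.059]
314 227 [ 0.484 -0.149  0.061]
315 227 [ 0.486 -0.15   0.06 ]
316 227 [ 0.488 -0.15   0.06 ]
317 226 [ 0.488 -0.155  0.065]
318 224 [ 0.491 -0.156  0.07 ]
319 222 [ 0.493 -0.156  0.076]
320 219 [ 0.496 -0.156  0.083]
321 217 [ 0.499 -0.156  0.087]
```

>>> {"method": "step_arm", "body": {"moves": [{"dx": 0,"dy": 0,"dz": 0.5,"spin": 0},{"dx": 0,"dy": 0,"dz": 0,"spin": 0}]}}

```text
t: 6.32
tcp_pos: [0.4558, -0.1187, -0.0065]
ee_rot: [-3.04, 0.792, 0.001]
ft_force: [0.0, 0.0, -0.5]
finger_gap: 0.034
```

>>> {"method": "step_arm", "body": {"moves": [{"dx": 0,"dy": 0,"dz": 0.3,"spin": 0},{"dx": 0,"dy": 0,"dz": 0,"spin": 0}]}}

```text
t: 6.48
tcp_pos: [0.4558, -0.1187, -0.0094]
ee_rot: [-3.04, 0.792, 0.001]
ft_force: [-0.4, -0.9, 0.4]
finger_gap: 0.034
```

>>> {"method": "step_arm", "body": {"moves": [{"dx": 0,"dy": 0,"dz": 0.2,"spin": 0},{"dx": 0,"dy": 0,"dz": 0,"spin": 0}]}}

```text
t: 6.65
tcp_pos: [0.4559, -0.1188, -0.0112]
ee_rot: [-3.04, 0.792, 0.001]
ft_force: [0.6, -0.3, -0.2]
finger_gap: 0.0344
```

>>> {"method": "step_arm", "body": {"moves": [{"dx": 0,"dy": 0,"dz": 0,"spin": 0},{"dx": 0,"dy": 0,"dz": 0,"spin": 0},{"dx": 0,"dy": 0,"dz": 0,"spin": 0},{"dx": 0,"dy": 0,"dz": 0,"spin": 0},{"dx": 0,"dy": 0,"dz": 0,"spin": 0}], "jaw": 0.8}}

```text
t: 7.07
tcp_pos: [0.456, -0.1188, -0.0108]
ee_rot: [3.04, -0.792, 0.0]
ft_force: [-0.7, -0.3, 3.5]
finger_gap: 0.0113
```

>>> {"method": "step_arm", "body": {"moves": [{"dx": 0,"dy": 0,"dz": 0,"spin": 0},{"dx": 0,"dy": 0,"dz": 0,"spin": 0},{"dx": 0,"dy": 0,"dz": -1,"spin": 0},{"dx": 0,"dy": 0,"dz": -2,"spin": 0},{"dx": 0,"dy": 0,"dz": -3,"spin": 0},{"dx": 0,"dy": 0,"dz": -3,"spin": 0},{"dx": 0,"dy": 0,"dz": 0,"spin": 0},{"dx": 0,"dy": 0,"dz": 0,"spin": 0}]}}

```text
t: 7.73
tcp_pos: [0.4571, -0.1194, 0.0808]
ee_rot: [3.039, -0.792, 0.007]
ft_force: [-0.0, 0.2, -0.6]
finger_gap: 0.0113
```

Run:
```python
from h import *
go((.4558,-.118,.0,-29.2))
P,d=shot("side");W=cloud("side",d)
cv2.imwrite("pics/g4.png",cv2.resize(P[160:270,240:360,::-1],None,fx=5,fy=5,interpolation=cv2.INTER_CUBIC))
h=cv2.cvtColor(P,cv2.COLOR_RGB2HSV);m=(cv2.inRange(h,(5,150,60),(20,255,255))>0)&(W[...,2]>.02)&(W[...,2]<.15)&(W[...,0]<.7)&(abs(W[...,1])<.35)
q=W[m];print(len(q),q.mean(0),q[q[:,1].argmin()],q[q[:,1].argmax()])
```

```text
t 7.73 tcp [ 0.4571 -0.1194  0.0808] phi -29.2 gap 0.0113 F [-0.   0.2 -0.6] tilt [ 0.0045 -0.     -1.    ]
spin 0.0 dx -0.18 dy -0.05 dz 8.08 rows 1.9
118 [ 0.44624016 -0.11324411  0.10304453] [ 0.4347406  -0.16607239  0.09789641] [0.61214035 0.15440276 0.09264718]
```

View pics/g4.png

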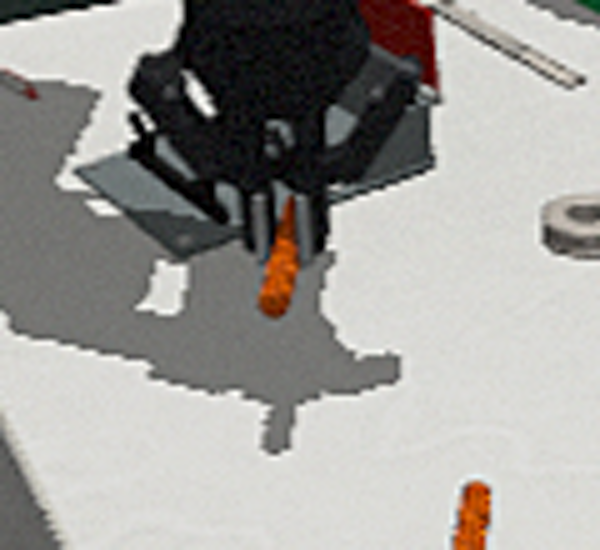

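Run:
```python
from h import *
g=rack(-22,-35,0);print(g,rack(-22,35,0));go((g[0],g[1],.1,-79.3),(g[0],g[1],.016,-79.3))
```

```text
[0.51388085 0.09652389 0.        ] [0.50088419 0.16530678 0.        ]
t 7.78 tcp [ 0.4561 -0.1189  0.0796] phi -29.21 gap 0.0114 F [-0.4  0.8 -0.3] tilt [ 0.0014 -0.     -1.    ]
spin 50.1 dx -20.09 dy -9.68 dz -2.04 rows 5.4
spin 0.0 dx 0.00 dy 0.00 dz 8.40 rows 2.0
```

>>> {"method": "step_arm", "body": {"moves": [{"dx": 0,"dy": 0,"dz": -0.7,"spin": 6.3},{"dx": 0,"dy": 0,"dz": -0.7,"spin": 6.3},{"dx": 0,"dy": 0,"dz": -0.7,"spin": 6.3},{"dx": 0,"dy": 0,"dz": -0.7,"spin": 6.3},{"dx": 0,"dy": 0,"dz": -0.7,"spin": 6.3},{"dx": 0,"dy": 0,"dz": 0,"spin": 6.3},{"dx": 0,"dy": 0,"dz": 0,"spin": 6.3},{"dx": 0,"dy": 0,"dz": 0,"spin": 6.0}]}}

```text
t: 8.45
tcp_pos: [0.4549, -0.1183, 0.1126]
ee_rot: [2.413, -2.011, -0.005]
ft_force: [-0.4, 0.6, -0.5]
finger_gap: 0.0115
```

>>> {"method": "step_arm", "body": {"moves": [{"dx": -2.5,"dy": -1.2,"dz": 0,"spin": 0},{"dx": -2.5,"dy": -1.2,"dz": 0,"spin": 0},{"dx": -2.5,"dy": -1.2,"dz": 0,"spin": 0},{"dx": -2.5,"dy": -1.2,"dz": 0,"spin": 0},{"dx": -2.5,"dy": -1.2,"dz": 0,"spin": 0},{"dx": -2.5,"dy": -1.2,"dz": 0,"spin": 0},{"dx": -2.5,"dy": -1.2,"dz": 0,"spin": 0},{"dx": -2.5,"dy": -1.2,"dz": 0,"spin": 0}]}}

```text
t: 9.12
tcp_pos: [0.512, 0.0969, 0.1122]
ee_rot: [2.417, -2.003, -0.005]
ft_force: [0.9, -0.1, 0.2]
finger_gap: 0.0119
```

>>> {"method": "step_arm", "body": {"moves": [{"dx": 0,"dy": 0,"dz": 0,"spin": 0},{"dx": 0,"dy": 0,"dz": 0,"spin": 0},{"dx": 0,"dy": 0,"dz": 0,"spin": 0}]}}

```text
t: 9.37
tcp_pos: [0.512, 0.0953, 0.1127]
ee_rot: [2.417, -2.003, -0.004]
ft_force: [0.4, -0.1, -0.4]
finger_gap: 0.0115
```

```bash
cat >> h.py <<'E'
def held(n,T,tag=None):
    """orange handle in the air: points near TCP from depth"""
    P,d=shot(n);W=cloud(n,d);h=cv2.cvtColor(P,cv2.COLOR_RGB2HSV)
    m=(cv2.inRange(h,(5,150,50),(20,255,255))>0)&(np.linalg.norm(W-T,axis=2)<.075)
    q=W[m]
    if len(q)<8:print(n,"few",len(q));return P,d
    c=q.mean(0);e=np.linalg.svd(q-c)[2][0];e*=np.sign(e[0]);t=(q-c)@e
    print(n,len(q),"c",c.round(4),"dir",e.round(3),"yaw",np.degrees(np.arctan2(e[1],e[0])).round(1),"ends",(c+e*t.min()).round(4),(c+e*t.max()).round(4))
    return P,d
E
python3 - <<'E'
from h import *
g=rack(-22,-35,0);go((g[0],g[1],.1,-79.3),(g[0],g[1],.016,-79.3))
s,p,R,f=state();T=p+[0,0,.018];print("expect end",T-rack(48,0,0)+rack(0,0,0))
for n in("side","top"):
    P,d=held(n,T);cv2.imwrite(f"pics/h_{n}.png",cv2.resize(P[130:270,180:340,::-1],None,fx=4,fy=4,interpolation=cv2.INTER_CUBIC))
print(proj("top",[T,rack(-70,-35,34),rack(-22,-35,34)]))
E
```

```text
t 9.37 tcp [0.512  0.0953 0.1127] phi -79.28 gap 0.0115 F [ 0.4 -0.1 -0.4] tilt [-3.0e-04  3.3e-03 -1.0e+00]
spin 0.0 dx -0.09 dy -0.21 dz 1.27 rows 0.3
spin 0.0 dx 0.00 dy 0.00 dz 8.40 rows 2.0
expect end [0.4648021  0.08636496 0.13071834]
side 96 c [0.5057 0.0895 0.1333] dir [0.985 0.174 0.001] yaw 10.0 ends [0.4625 0.0819 0.1332] [0.5575 0.0987 0.1333]
top 25 c [0.4734 0.0844 0.1344] dir [ 0.976 -0.054 -0.211] yaw -3.2 ends [0.4649 0.0849 0.1363] [0.486  0.0837 0.1317]
[[249.43570542 207.99667879]
 [257.88807629 231.42288181]
 [254.77195288 212.90833502]]
```

>>> {"method": "step_arm", "body": {"moves": [{"dx": -0.1,"dy": -0.36,"dz": 1.5,"spin": 0},{"dx": 0,"dy": 0,"dz": 2,"spin": 0},{"dx": 0,"dy": 0,"dz": 2,"spin": 0},{"dx": 0,"dy": 0,"dz": 1.3,"spin": 0},{"dx": 0,"dy": 0,"dz": 0.8,"spin": 0},{"dx": 0,"dy": 0,"dz": 0.4,"spin": 0},{"dx": 0,"dy": 0,"dz": 0,"spin": 0},{"dx": 0,"dy": 0,"dz": 0,"spin": 0}]}}

```text
t: 10.13
tcp_pos: [0.5169, 0.0967, 0.0344]
ee_rot: [-2.418, 2.006, -0.001]
ft_force: [0.8, -0.1, -0.7]
finger_gap: 0.0114
```

Run:
```python
from h import *
g=rack(-22,-35,0);go((g[0],g[1],.016,-79.3))
s,p,R,f=state();T=p+[0,0,.018]
P,d=held("side",T);a=cv2.resize(P[150:220,250:330,::-1],None,fx=8,fy=8,interpolation=cv2.INTER_CUBIC)
cv2.imwrite("pics/i1.png",a)
```

```text
t 10.13 tcp [0.5169 0.0967 0.0344] phi -79.36 gap 0.0114 F [ 0.8 -0.1 -0.7] tilt [ 2.e-04 -6.e-04 -1.e+00]
spin -0.1 dx -0.04 dy 0.30 dz 1.84 rows 0.4
side 104 c [0.5068 0.0906 0.0547] dir [0.986 0.168 0.01 ] yaw 9.7 ends [0.4665 0.0837 0.0543] [0.5599 0.0997 0.0553]
```

View pics/i1.png

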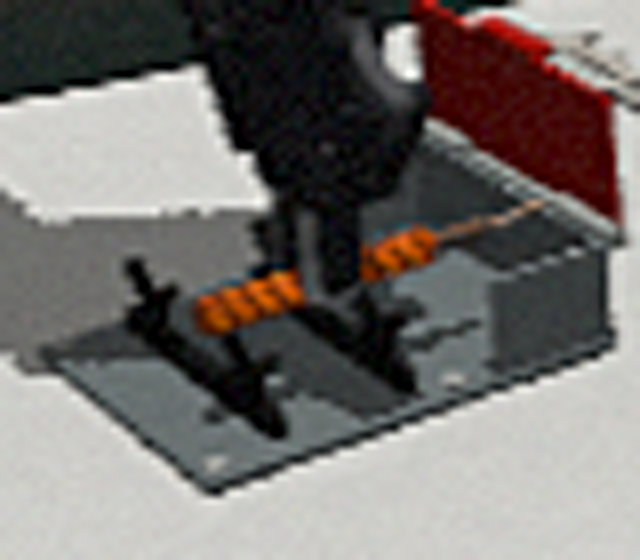

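>>> {"method": "step_arm", "body": {"moves": [{"dx": 0,"dy": 0,"dz": 0.5,"spin": 0},{"dx": 0,"dy": 0,"dz": 0.5,"spin": 0},{"dx": 0,"dy": 0,"dz": 0.4,"spin": 0},{"dx": 0,"dy": 0,"dz": 0.2,"spin": 0},{"dx": 0,"dy": 0,"dz": 0,"spin": 0},{"dx": 0,"dy": 0,"dz": 0,"spin": 0}]}}

```text
t: 10.68
tcp_pos: [0.5164, 0.0972, 0.0178]
ee_rot: [2.419, -2.005, -0.001]
ft_force: [0.0, -0.2, 0.6]
finger_gap: 0.0111
```

>>> {"method": "step_arm", "body": {"moves": [{"dx": 0,"dy": 0,"dz": 0.1,"spin": 0},{"dx": 0,"dy": 0,"dz": 0.1,"spin": 0},{"dx": 0,"dy": 0,"dz": 0,"spin": 0}]}}

```text
t: 10.93
tcp_pos: [0.5168, 0.0974, 0.0165]
ee_rot: [-2.418, 2.005, -0.0]
ft_force: [0.1, 1.1, 3.6]
finger_gap: 0.0119
```

Run:
```python
from h import *
g=rack(-22,-35,0);go((g[0],g[1],.016,-79.3))
s,p,R,f=state();held("side",p+[0,0,.018])
```

```text
t 10.93 tcp [0.5168 0.0974 0.0165] phi -79.33 gap 0.0119 F [0.1 1.1 3.6] tilt [-2.e-04 -6.e-04 -1.e+00]
spin -0.0 dx 0.03 dy 0.30 dz 0.05 rows 0.1
side 103 c [0.5088 0.092  0.0372] dir [ 0.983  0.184 -0.01 ] yaw 10.6 ends [0.4659 0.084  0.0376] [0.5601 0.1016 0.0366]
```

>>> {"method": "step_arm", "body": {"moves": [{"dx": 0,"dy": 0,"dz": 0,"spin": 0},{"dx": 0,"dy": 0,"dz": 0,"spin": 0},{"dx": 0,"dy": 0,"dz": 0,"spin": 0},{"dx": 0,"dy": 0,"dz": 0,"spin": 0},{"dx": 0,"dy": 0,"dz": -0.5,"spin": 0},{"dx": 0,"dy": 0,"dz": -1.5,"spin": 0},{"dx": 0,"dy": 0,"dz": -3,"spin": 0},{"dx": 0,"dy": 0,"dz": -3.5,"spin": 0}], "jaw": 3.5}}

```text
t: 11.65
tcp_pos: [0.5149, 0.0971, 0.1005]
ee_rot: [2.416, -2.003, -0.006]
ft_force: [0.0, -0.2, -0.6]
finger_gap: 0.035
```

>>> {"method": "step_arm", "body": {"moves": [{"dx": 0,"dy": 0,"dz": -2.0,"spin": -7},{"dx": 0,"dy": 0,"dz": 0,"spin": -7},{"dx": 0,"dy": 0,"dz": 0,"spin": -7},{"dx": 0,"dy": 0,"dz": 0,"spin": -7},{"dx": 0,"dy": 0,"dz": 0,"spin": -7},{"dx": 0,"dy": 0,"dz": 0,"spin": -7},{"dx": 0,"dy": 0,"dz": 0,"spin": -5.4},{"dx": 0,"dy": 0,"dz": 0,"spin": 0}]}}

```text
t: 12.32
tcp_pos: [0.5165, 0.0972, 0.1213]
ee_rot: [3.021, -0.861, 0.0]
ft_force: [0.4, 0.2, 0.2]
finger_gap: 0.0348
```

Run:
```python
from h import *
go((.4812,-.2503,.06,-31.9),(.4812,-.2503,-.011,-31.9))
for n in("side","top"):
    P,d=held(n,rack(-22,-35,34))
```

```text
t 12.32 tcp [0.5165 0.0972 0.1213] phi -31.82 gap 0.0348 F [0.4 0.2 0.2] tilt [ 1.e-04 -0.e+00 -1.e+00]
spin 0.1 dx 15.37 dy 31.36 dz 6.13 rows 8.5
spin 0.0 dx 0.00 dy 0.00 dz 7.10 rows 1.7
side 142 c [0.5111 0.0929 0.0369] dir [0.985 0.174 0.009] yaw 10.0 ends [0.4664 0.085  0.0364] [0.5635 0.1021 0.0374]
top 123 c [0.4972 0.0944 0.0383] dir [ 0.992  0.12  -0.032] yaw 6.9 ends [0.469  0.0909 0.0393] [0.5382 0.0993 0.037 ]
```

Tool 1 is in its lane. Now the second tool.

>>> {"method": "step_arm", "body": {"moves": [{"dx": 1.7,"dy": 3.5,"dz": 0,"spin": 0},{"dx": 1.7,"dy": 3.5,"dz": 0,"spin": 0},{"dx": 1.7,"dy": 3.5,"dz": 0,"spin": 0},{"dx": 1.7,"dy": 3.5,"dz": 0,"spin": 0},{"dx": 1.7,"dy": 3.5,"dz": 0,"spin": 0},{"dx": 1.7,"dy": 3.5,"dz": 0,"spin": 0},{"dx": 1.7,"dy": 3.5,"dz": 0,"spin": 0},{"dx": 1.7,"dy": 3.5,"dz": 0,"spin": 0}]}}

```text
t: 13.08
tcp_pos: [0.4835, -0.2143, 0.1211]
ee_rot: [-3.019, 0.867, -0.0]
ft_force: [0.7, 0.4, -0.4]
finger_gap: 0.0349
```

>>> {"method": "step_arm", "body": {"moves": [{"dx": 1.7,"dy": 3.36,"dz": 0,"spin": 0},{"dx": 0,"dy": 0,"dz": 2,"spin": 0},{"dx": 0,"dy": 0,"dz": 2,"spin": 0},{"dx": 0,"dy": 0,"dz": 2,"spin": 0},{"dx": 0,"dy": 0,"dz": 0,"spin": 0},{"dx": 0,"dy": 0,"dz": 0,"spin": 0},{"dx": 0,"dy": 0,"dz": 0,"spin": 0}]}}

```text
t: 13.67
tcp_pos: [0.4811, -0.2501, 0.0617]
ee_rot: [3.02, -0.864, 0.001]
ft_force: [0.1, 0.1, -0.1]
finger_gap: 0.0346
```

Run:
```python
from h import *
go((.4812,-.2503,.06,-31.9),(.4812,-.2503,-.011,-31.9))
```

```text
t 13.67 tcp [ 0.4811 -0.2501  0.0617] phi -31.94 gap 0.0346 F [ 0.1  0.1 -0.1] tilt [ 9.e-04  2.e-04 -1.e+00]
spin -0.0 dx 0.02 dy 0.02 dz 0.17 rows 0.0
spin 0.0 dx 0.00 dy 0.00 dz 7.10 rows 1.7
```

>>> {"method": "step_arm", "body": {"moves": [{"dx": 0,"dy": 0,"dz": 2,"spin": 0},{"dx": 0,"dy": 0,"dz": 2,"spin": 0},{"dx": 0,"dy": 0,"dz": 1.5,"spin": 0},{"dx": 0,"dy": 0,"dz": 0.8,"spin": 0},{"dx": 0,"dy": 0,"dz": 0.4,"spin": 0},{"dx": 0,"dy": 0,"dz": 0,"spin": 0},{"dx": 0,"dy": 0,"dz": 0,"spin": 0}]}}

```text
t: 14.25
tcp_pos: [0.4813, -0.2503, -0.0051]
ee_rot: [3.02, -0.863, 0.002]
ft_force: [0.4, 0.2, -0.4]
finger_gap: 0.0352
```

>>> {"method": "step_arm", "body": {"moves": [{"dx": 0,"dy": 0,"dz": 0.4,"spin": 0},{"dx": 0,"dy": 0,"dz": 0,"spin": 0},{"dx": 0,"dy": 0,"dz": 0,"spin": 0}]}}

```text
t: 14.5
tcp_pos: [0.4809, -0.25, -0.0096]
ee_rot: [3.02, -0.864, 0.001]
ft_force: [-0.7, -0.0, 0.1]
finger_gap: 0.035
```

>>> {"method": "step_arm", "body": {"moves": [{"dx": 0,"dy": 0,"dz": 0,"spin": 0},{"dx": 0,"dy": 0,"dz": 0,"spin": 0},{"dx": 0,"dy": 0,"dz": 0,"spin": 0},{"dx": 0,"dy": 0,"dz": 0,"spin": 0},{"dx": 0,"dy": 0,"dz": 0,"spin": 0},{"dx": 0,"dy": 0,"dz": 0,"spin": 0}], "jaw": 0.8}}

```text
t: 15.0
tcp_pos: [0.4809, -0.2501, -0.0095]
ee_rot: [3.02, -0.863, 0.001]
ft_force: [-0.8, -0.2, 6.2]
finger_gap: 0.0115
```

>>> {"method": "step_arm", "body": {"moves": [{"dx": 0,"dy": 0,"dz": -0.5,"spin": 0},{"dx": 0,"dy": 0,"dz": -1.5,"spin": 0},{"dx": 0,"dy": 0,"dz": -3,"spin": 0},{"dx": 0,"dy": 0,"dz": -3,"spin": 0},{"dx": 0,"dy": 0,"dz": -3,"spin": -7},{"dx": 0,"dy": 0,"dz": -2,"spin": -7},{"dx": 0,"dy": 0,"dz": 0,"spin": -7},{"dx": 0,"dy": 0,"dz": 0,"spin": -7}]}}

```text
t: 15.67
tcp_pos: [0.4814, -0.2504, 0.1218]
ee_rot: [3.138, -0.098, 0.004]
ft_force: [0.3, 0.8, -1.6]
finger_gap: 0.0112
```

>>> {"method": "step_arm", "body": {"moves": [{"dx": 0,"dy": 0,"dz": 0,"spin": -7},{"dx": 0,"dy": 0,"dz": 0,"spin": -7},{"dx": 0,"dy": 0,"dz": 0,"spin": -7},{"dx": 0,"dy": 0,"dz": 0,"spin": -7},{"dx": 0,"dy": 0,"dz": 0,"spin": -7},{"dx": 0,"dy": 0,"dz": 0,"spin": -7},{"dx": 0,"dy": 0,"dz": 0,"spin": -7},{"dx": 0,"dy": 0,"dz": 0,"spin": -7}]}}

```text
t: 16.33
tcp_pos: [0.4803, -0.2496, 0.1197]
ee_rot: [-2.818, -1.387, 0.001]
ft_force: [0.1, 0.2, 0.3]
finger_gap: 0.0114
```

>>> {"method": "step_arm", "body": {"moves": [{"dx": 0,"dy": 0,"dz": 0,"spin": -7},{"dx": 0,"dy": 0,"dz": 0,"spin": -7},{"dx": 0,"dy": 0,"dz": 0,"spin": -7},{"dx": 0,"dy": 0,"dz": 0,"spin": -7},{"dx": 0,"dy": 0,"dz": 0,"spin": -7},{"dx": 0,"dy": 0,"dz": 0,"spin": -7},{"dx": 0,"dy": 0,"dz": 0,"spin": -6.6},{"dx": 0,"dy": 0,"dz": 0,"spin": 0}]}}

```text
t: 17.0
tcp_pos: [0.4803, -0.2496, 0.1198]
ee_rot: [-2.002, -2.42, 0.0]
ft_force: [-0.2, 0.8, -0.4]
finger_gap: 0.0112
```

Run:
```python
from h import *
g=rack(-22,35,0);go((g[0],g[1],.12,100.7),(g[0],g[1],.016,100.7))
```

```text
t 17.0 tcp [ 0.4803 -0.2496  0.1198] phi 100.79 gap 0.0112 F [-0.2  0.8 -0.4] tilt [ 8.e-04 -7.e-04 -1.e+00]
spin 0.1 dx 40.38 dy 9.73 dz -0.02 rows 10.0
spin 0.0 dx 0.00 dy 0.00 dz 10.40 rows 2.5
```

>>> {"method": "step_arm", "body": {"moves": [{"dx": 3.4,"dy": 0.8,"dz": 0,"spin": 0},{"dx": 3.4,"dy": 0.8,"dz": 0,"spin": 0},{"dx": 3.4,"dy": 0.8,"dz": 0,"spin": 0},{"dx": 3.4,"dy": 0.8,"dz": 0,"spin": 0},{"dx": 3.4,"dy": 0.8,"dz": 0,"spin": 0},{"dx": 3.4,"dy": 0.8,"dz": 0,"spin": 0},{"dx": 3.4,"dy": 0.8,"dz": 0,"spin": 0},{"dx": 3.4,"dy": 0.8,"dz": 0,"spin": 0}]}}

```text
t: 17.67
tcp_pos: [0.4927, 0.0309, 0.12]
ee_rot: [-2.009, -2.415, 0.0]
ft_force: [1.1, -0.7, -0.4]
finger_gap: 0.0114
```

>>> {"method": "step_arm", "body": {"moves": [{"dx": 3.4,"dy": 0.8,"dz": 0,"spin": 0},{"dx": 3.4,"dy": 0.8,"dz": 0,"spin": 0},{"dx": 3.4,"dy": 0.8,"dz": 0,"spin": 0},{"dx": 2.98,"dy": 0.93,"dz": 0,"spin": 0},{"dx": 0,"dy": 0,"dz": 0,"spin": 0},{"dx": 0,"dy": 0,"dz": 0,"spin": 0},{"dx": 0,"dy": 0,"dz": 0,"spin": 0},{"dx": 0,"dy": 0,"dz": 0,"spin": 0}]}}

```text
t: 18.33
tcp_pos: [0.5011, 0.1639, 0.1198]
ee_rot: [-2.007, -2.416, 0.001]
ft_force: [0.0, 0.1, -0.2]
finger_gap: 0.0115
```

Run:
```python
from h import *
g=rack(-22,35,0);go((g[0],g[1],.12,100.7),(g[0],g[1],.016,100.7))
s,p,R,f=state();held("side",p+[0,0,.018])
```

```text
t 18.33 tcp [0.5011 0.1639 0.1198] phi 100.56 gap 0.0115 F [ 0.   0.1 -0.2] tilt [-2.e-04 -9.e-04 -1.e+00]
spin -0.1 dx 0.14 dy 0.01 dz -0.02 rows 0.0
spin 0.0 dx 0.00 dy 0.00 dz 10.40 rows 2.5
side 110 c [0.4946 0.1585 0.1389] dir [ 0.985  0.173 -0.002] yaw 10.0 ends [0.4508 0.1508 0.139 ] [0.548  0.1679 0.1388]
```

>>> {"method": "step_arm", "body": {"moves": [{"dx": 0.2,"dy": 0.2,"dz": 1.5,"spin": 0},{"dx": 0,"dy": 0,"dz": 2,"spin": 0},{"dx": 0,"dy": 0,"dz": 2,"spin": 0},{"dx": 0,"dy": 0,"dz": 1.5,"spin": 0},{"dx": 0,"dy": 0,"dz": 0.8,"spin": 0},{"dx": 0,"dy": 0,"dz": 0.5,"spin": 0},{"dx": 0,"dy": 0,"dz": 0,"spin": 0},{"dx": 0,"dy": 0,"dz": 0,"spin": 0}]}}

```text
t: 19.05
tcp_pos: [0.5034, 0.1669, 0.0373]
ee_rot: [2.006, 2.417, 0.001]
ft_force: [0.2, 0.4, -0.6]
finger_gap: 0.0114
```

Run:
```python
from h import *
g=rack(-22,35,0);go((g[0],g[1],.0175,100.7))
s,p,R,f=state();P,d=held("side",p+[0,0,.018])
cv2.imwrite("pics/i2.png",cv2.resize(P[150:220,250:330,::-1],None,fx=8,fy=8,interpolation=cv2.INTER_CUBIC))
```

```text
t 19.05 tcp [0.5034 0.1669 0.0373] phi 100.63 gap 0.0114 F [ 0.2  0.4 -0.6] tilt [-0.e+00  5.e-04 -1.e+00]
spin -0.1 dx -0.11 dy -0.28 dz 1.98 rows 0.5
side 108 c [0.5003 0.1523 0.0542] dir [ 0.998  0.009 -0.054] yaw 0.5 ends [0.4549 0.1519 0.0566] [0.5491 0.1528 0.0515]
```

View pics/i2.png

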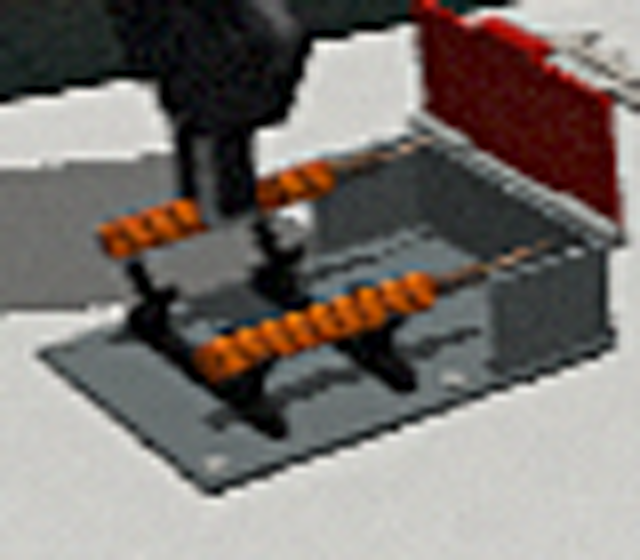

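>>> {"method": "step_arm", "body": {"moves": [{"dx": 0,"dy": 0,"dz": 0.5,"spin": 0},{"dx": 0,"dy": 0,"dz": 0.5,"spin": 0},{"dx": 0,"dy": 0,"dz": 0.4,"spin": 0},{"dx": 0,"dy": 0,"dz": 0.3,"spin": 0},{"dx": 0,"dy": 0,"dz": 0,"spin": 0},{"dx": 0,"dy": 0,"dz": 0,"spin": 0}]}}

```text
t: 19.6
tcp_pos: [0.5028, 0.1673, 0.0197]
ee_rot: [-2.004, -2.418, 0.001]
ft_force: [0.2, -0.1, -0.2]
finger_gap: 0.0113
```

>>> {"method": "step_arm", "body": {"moves": [{"dx": 0,"dy": 0,"dz": 0.15,"spin": 0},{"dx": 0,"dy": 0,"dz": 0.1,"spin": 0},{"dx": 0,"dy": 0,"dz": 0,"spin": 0}]}}

```text
t: 19.85
tcp_pos: [0.5033, 0.1671, 0.018]
ee_rot: [2.004, 2.418, 0.0]
ft_force: [-1.2, -2.5, 3.7]
finger_gap: 0.0114
```

```bash
cat >> h.py <<'E'
def lanes():
    P,d=shot("side");W=cloud("side",d);h=cv2.cvtColor(P,cv2.COLOR_RGB2HSV)
    a=np.radians(YAW);L=(W-RO)@np.array([[np.cos(a),-np.sin(a),0],[np.sin(a),np.cos(a),0],[0,0,1]])*1000
    for y in(35,-35):
        m=(cv2.inRange(h,(5,150,50),(20,255,255))>0)&(abs(L[...,1]-y)<25)&(abs(L[...,0])<100)&(L[...,2]>15)&(L[...,2]<150)
        q=L[m];q0=q[q[:,0]<np.percentile(q[:,0],25)].mean(0);q1=q[q[:,0]>np.percentile(q[:,0],75)].mean(0)
        print("lane",y,len(q),"x",q[:,0].min().round(1),q[:,0].max().round(1),"rear",q0.round(1),"front",q1.round(1))
    r=((h[...,0]<5)|(h[...,0]>172))&(h[...,1]>150)&(h[...,2]>60)&(abs(L[...,1])<75)&(L[...,0]>0)&(L[...,0]<160)&(L[...,2]>30)
    q=L[r];print("guard",len(q),"x",np.percentile(q[:,0],[2,98]).round(1),"z",np.percentile(q[:,2],[2,98]).round(1),"y",np.percentile(q[:,1],[2,98]).round(1))
    return P,d
E
python3 -c "
from h import *
go(tuple(rack(-22,35,17.5))+(100.7,));lanes()"
```

```text
t 19.85 tcp [0.5033 0.1671 0.018 ] phi 100.71 gap 0.0114 F [-1.2 -2.5  3.7] tilt [-5.e-04  7.e-04 -1.e+00]
spin 0.0 dx -0.13 dy -0.27 dz 0.05 rows 0.1
lane 35 99 x -69.5 88.0 rear [-62.3  31.6  37.4] front [30.7 33.1 46.8]
lane -35 151 x -69.7 88.6 rear [-59.7 -37.7  36.3] front [ 31.4 -37.7  46.8]
guard 270 x [82.5 89.7] z [ 56.8 107.6] y [-64.9  54.8]
```

>>> {"method": "step_arm", "body": {"moves": [{"dx": 0,"dy": 0,"dz": 0,"spin": 0},{"dx": 0,"dy": 0,"dz": 0,"spin": 0},{"dx": 0,"dy": 0,"dz": 0,"spin": 0},{"dx": 0,"dy": 0,"dz": 0,"spin": 0},{"dx": 0,"dy": 0,"dz": -0.5,"spin": 0},{"dx": 0,"dy": 0,"dz": -1.5,"spin": 0},{"dx": 0,"dy": 0,"dz": -3,"spin": 0},{"dx": 0,"dy": 0,"dz": -3.5,"spin": 0}], "jaw": 3.5}}

```text
t: 20.57
tcp_pos: [0.5013, 0.1671, 0.102]
ee_rot: [-2.003, -2.416, 0.006]
ft_force: [0.6, -0.6, -0.1]
finger_gap: 0.0349
```

>>> {"method": "step_arm", "body": {"moves": [{"dx": 0,"dy": 0,"dz": -3,"spin": 0},{"dx": 0,"dy": 0,"dz": -1.5,"spin": 0},{"dx": 0,"dy": 0,"dz": 0,"spin": 0},{"dx": 0,"dy": 0,"dz": 0,"spin": 0}], "jaw": 0}}

```text
t: 20.9
tcp_pos: [0.5033, 0.1674, 0.1484]
ee_rot: [2.004, 2.418, 0.003]
ft_force: [-0.4, 0.4, -0.9]
finger_gap: 0.0003
```

```bash
python3 -c "
from h import *
go(tuple(rack(132,0,150))+(100.7,),tuple(rack(132,0,80))+(100.7,));P,d=lanes()
"
```

```text
t 20.9 tcp [0.5033 0.1674 0.1484] phi 100.69 gap 0.0003 F [-0.4  0.4 -0.9] tilt [-2.0e-04  2.2e-03 -1.0e+00]
spin -0.0 dx -3.66 dy 15.12 dz -0.16 rows 3.7
spin 0.0 dx 0.00 dy 0.00 dz 7.00 rows 1.7
lane 35 132 x -67.0 87.6 rear [-56.7  32.1  36.1] front [28.5 29.4 45. ]
lane -35 157 x -70.3 88.2 rear [-59.4 -38.   36.6] front [ 43.1 -36.5  54.8]
guard 254 x [82.7 89.7] z [ 57.6 107.8] y [-64.4  56.4]
```

>>> {"method": "step_arm", "body": {"moves": [{"dx": -0.7,"dy": 3,"dz": 0,"spin": 0},{"dx": -0.7,"dy": 3,"dz": 0,"spin": 0},{"dx": -0.7,"dy": 3,"dz": 0,"spin": 0},{"dx": -0.8,"dy": 3,"dz": 0,"spin": 0},{"dx": -0.8,"dy": 3.1,"dz": 0,"spin": 0},{"dx": 0,"dy": 0,"dz": 0,"spin": 0},{"dx": 0,"dy": 0,"dz": 0,"spin": 0},{"dx": 0,"dy": 0,"dz": 0,"spin": 0}]}}

```text
t: 21.62
tcp_pos: [0.6561, 0.1588, 0.1449]
ee_rot: [-2.002, -2.415, 0.006]
ft_force: [-0.4, -0.0, 0.0]
finger_gap: 0.0002
```

>>> {"method": "step_arm", "body": {"moves": [{"dx": 0,"dy": 0,"dz": 2,"spin": 0},{"dx": 0,"dy": 0,"dz": 2,"spin": 0},{"dx": 0,"dy": 0,"dz": 2,"spin": 0},{"dx": 0,"dy": 0,"dz": 0.6,"spin": 0},{"dx": 0,"dy": 0,"dz": 0,"spin": 0},{"dx": 0,"dy": 0,"dz": 0,"spin": 0}]}}

```text
t: 22.12
tcp_pos: [0.6574, 0.1591, 0.0814]
ee_rot: [-2.004, -2.418, 0.001]
ft_force: [0.0, 0.6, 0.2]
finger_gap: -0.0
```

```bash
python3 -c "
from h import *
go(*[tuple(rack(x,0,z-10))+(100.7,) for x,z in((100,93),(82.5,91.4),(69.8,84.8),(59.5,74.8),(52.7,62.1),(50.4,52.8),(50,48))])
"
```

```text
t 22.12 tcp [0.6574 0.1591 0.0814] phi 100.71 gap -0.0 F [0.  0.6 0.2] tilt [ 2.0e-04 -1.3e-03 -1.0e+00]
spin 0.0 dx 0.01 dy -3.06 dz -0.16 rows 0.7
spin 0.0 dx 0.00 dy -1.75 dz 0.16 rows 0.4
spin 0.0 dx -0.00 dy -1.27 dz 0.66 rows 0.3
spin 0.0 dx 0.00 dy -1.03 dz 1.00 rows 0.3
spin 0.0 dx -0.00 dy -0.68 dz 1.27 rows 0.3
spin 0.0 dx 0.00 dy -0.23 dz 0.93 rows 0.2
spin 0.0 dx -0.00 dy -0.04 dz 0.48 rows 0.1
```

>>> {"method": "step_arm", "body": {"moves": [{"dx": 0,"dy": -1.5,"dz": -0.1,"spin": 0},{"dx": 0,"dy": -1.5,"dz": 0,"spin": 0},{"dx": 0,"dy": -0.9,"dz": 0,"spin": 0},{"dx": 0,"dy": -0.9,"dz": 0.1,"spin": 0},{"dx": 0,"dy": 0,"dz": 0,"spin": 0}]}}

```text
t: 22.53
tcp_pos: [0.6095, 0.1499, 0.0823]
ee_rot: [-2.004, -2.418, 0.001]
ft_force: [-0.0, -0.4, -0.7]
finger_gap: -0.0002
```

>>> {"method": "step_arm", "body": {"moves": [{"dx": 0,"dy": -0.65,"dz": 0.3,"spin": 0},{"dx": 0,"dy": -0.65,"dz": 0.35,"spin": 0},{"dx": 0,"dy": -0.5,"dz": 0.5,"spin": 0},{"dx": 0,"dy": -0.5,"dz": 0.5,"spin": 0},{"dx": 0,"dy": 0,"dz": 0,"spin": 0}]}}

```text
t: 22.95
tcp_pos: [0.5868, 0.1455, 0.0634]
ee_rot: [-2.004, -2.417, 0.003]
ft_force: [-0.1, -0.8, -1.3]
finger_gap: 0.0003
```

```bash
python3 -c "
from h import *
go(*[tuple(rack(x,0,z-10))+(100.7,) for x,z in((52.7,62.1),(50.4,52.8),(50,48))]);lanes()
"
```

```text
t 22.95 tcp [0.5868 0.1455 0.0634] phi 100.69 gap 0.0003 F [-0.1 -0.8 -1.3] tilt [ 2.0e-04 -2.8e-03 -1.0e+00]
spin -0.0 dx 0.04 dy -0.60 dz 1.13 rows 0.3
spin 0.0 dx 0.00 dy -0.23 dz 0.93 rows 0.2
spin 0.0 dx -0.00 dy -0.04 dz 0.48 rows 0.1
lane 35 128 x -67.5 28.3 rear [-57.6  31.4  37. ] front [13.5 30.6 37.2]
lane -35 144 x -70.8 48.2 rear [-60.5 -38.3  36.8] front [ 13.1 -38.1  37.5]
guard 108 x [35.6 81.6] z [54.7 86.4] y [-65.7  46.6]
```

>>> {"method": "step_arm", "body": {"moves": [{"dx": 0,"dy": -0.3,"dz": 0.5,"spin": 0},{"dx": 0,"dy": -0.3,"dz": 0.6,"spin": 0},{"dx": 0,"dy": -0.1,"dz": 0.5,"spin": 0},{"dx": 0,"dy": -0.1,"dz": 0.4,"spin": 0},{"dx": 0,"dy": 0,"dz": 0.2,"spin": 0},{"dx": 0,"dy": 0,"dz": 0,"spin": 0},{"dx": 0,"dy": 0,"dz": 0,"spin": 0}]}}

```text
t: 23.58
tcp_pos: [0.5807, 0.1443, 0.0428]
ee_rot: [-2.005, -2.419, 0.0]
ft_force: [-0.5, -0.2, -1.2]
finger_gap: -0.0
```

```bash
python3 -c "
from h import *
go(tuple(rack(50,0,38))+(100.7,));lanes()
"
```

```text
t 23.58 tcp [0.5807 0.1443 0.0428] phi 100.69 gap -0.0 F [-0.5 -0.2 -1.2] tilt [ 0. -0. -1.]
spin -0.0 dx 0.05 dy -0.26 dz 0.48 rows 0.1
lane 35 127 x -69.7 26.5 rear [-58.2  31.2  37.3] front [13.3 30.6 37.4]
lane -35 146 x -70.2 62.7 rear [-60.3 -38.3  36.4] front [ 17.  -37.2  38.2]
guard 240 x [26.9 81.7] z [50.9 63.9] y [-65.   56.8]
```

Nearly shut; pressing down in small steps.

>>> {"method": "step_arm", "body": {"moves": [{"dx": 0,"dy": -0.2,"dz": 0.3,"spin": 0},{"dx": 0,"dy": 0,"dz": 0.2,"spin": 0},{"dx": 0,"dy": 0,"dz": 0,"spin": 0},{"dx": 0,"dy": 0,"dz": 0,"spin": 0}]}}

```text
t: 23.97
tcp_pos: [0.5785, 0.1439, 0.0378]
ee_rot: [-2.005, -2.418, 0.001]
ft_force: [0.1, 0.4, -0.4]
finger_gap: -0.0
```

>>> {"method": "step_arm", "body": {"moves": [{"dx": 0,"dy": 0,"dz": 0.2,"spin": 0},{"dx": 0,"dy": 0,"dz": 0,"spin": 0},{"dx": 0,"dy": 0,"dz": 0,"spin": 0}]}}

```text
t: 24.22
tcp_pos: [0.5788, 0.1439, 0.0368]
ee_rot: [2.005, 2.418, 0.0]
ft_force: [-1.2, -0.4, 4.4]
finger_gap: -0.0003
```

```bash
python3 -c "
from h import *
go(tuple(rack(50,0,38))+(100.7,));lanes()
"
```

```text
t 24.22 tcp [0.5788 0.1439 0.0368] phi 100.69 gap -0.0003 F [-1.2 -0.4  4.4] tilt [-1.e-04  5.e-04 -1.e+00]
spin -0.0 dx 0.05 dy -0.06 dz -0.12 rows 0.0
lane 35 135 x -70.6 65.7 rear [-59.1  31.1  36.9] front [17.9 32.4 38.5]
lane -35 147 x -70.2 61.6 rear [-60.7 -38.1  36.1] front [ 16.6 -36.8  38.6]
guard 262 x [26.2 81.5] z [48.8 56.7] y [-64.8  57.4]
```

>>> {"method": "step_arm", "body": {"moves": [{"dx": 0,"dy": 0,"dz": 0.2,"spin": 0},{"dx": 0,"dy": 0,"dz": 0.1,"spin": 0},{"dx": 0,"dy": 0,"dz": 0,"spin": 0},{"dx": 0,"dy": 0,"dz": 0,"spin": 0}]}}

```text
t: 24.6
tcp_pos: [0.5789, 0.1439, 0.0365]
ee_rot: [2.004, 2.418, 0.001]
ft_force: [-5.8, -0.9, 21.0]
finger_gap: -0.0002
```

>>> {"method": "step_arm", "body": {"moves": [{"dx": 0,"dy": 0,"dz": -1,"spin": 0},{"dx": 0,"dy": 0,"dz": -3,"spin": 0},{"dx": 0,"dy": 0,"dz": -3.5,"spin": 0},{"dx": 0,"dy": 0,"dz": -3.5,"spin": 0},{"dx": 0,"dy": -3.5,"dz": 0,"spin": 0},{"dx": 0,"dy": -3.5,"dz": 0,"spin": 0},{"dx": 0,"dy": 0,"dz": 0,"spin": 0}]}}

```text
t: 25.18
tcp_pos: [0.499, 0.1305, 0.142]
ee_rot: [-1.997, -2.411, 0.015]
ft_force: [-1.9, -0.0, -1.0]
finger_gap: 0.0
```

Run:
```python
from h import *
go(tuple(rack(50,0,38))+(100.7,));P,d=lanes()
W=cloud("side",d);a=np.radians(YAW);L=(W-RO)@np.array([[np.cos(a),-np.sin(a),0],[np.sin(a),np.cos(a),0],[0,0,1]])*1000
h=cv2.cvtColor(P,cv2.COLOR_RGB2HSV)
q=L[((h[...,0]<5)|(h[...,0]>172))&(h[...,1]>150)&(h[...,2]>60)&(abs(L[...,1])<70)&(abs(L[...,1])>25)&(L[...,0]>22)&(L[...,0]<90)&(L[...,2]>30)]
f=np.polyfit(q[:,0],q[:,2],1);print("leaf slope(rad)",-f[0],"z@87",np.polyval(f,87),"z@30",np.polyval(f,30))
cv2.imwrite("pics/f.png",cv2.resize(P[140:260,240:400,::-1],None,fx=5,fy=5,interpolation=cv2.INTER_CUBIC))
```

```text
t 25.18 tcp [0.499  0.1305 0.142 ] phi 100.72 gap 0.0 F [-1.9 -0.  -1. ] tilt [ 0.002  -0.0144 -0.9999]
spin 0.0 dx -0.11 dy 8.04 dz 10.40 rows 3.2
lane 35 126 x -70.2 27.8 rear [-59.9  30.9  37.1] front [12.8 31.1 36.7]
lane -35 143 x -70.6 28.7 rear [-60.8 -38.1  36.7] front [ 12.  -37.7  37.3]
guard 345 x [26.4 82.3] z [48.6 56.6] y [-64.1  57.2]
leaf slope(rad) 0.0034287315773205134 z@87 50.94744218146872 z@30 51.14287988137599
```

View pics/f.png

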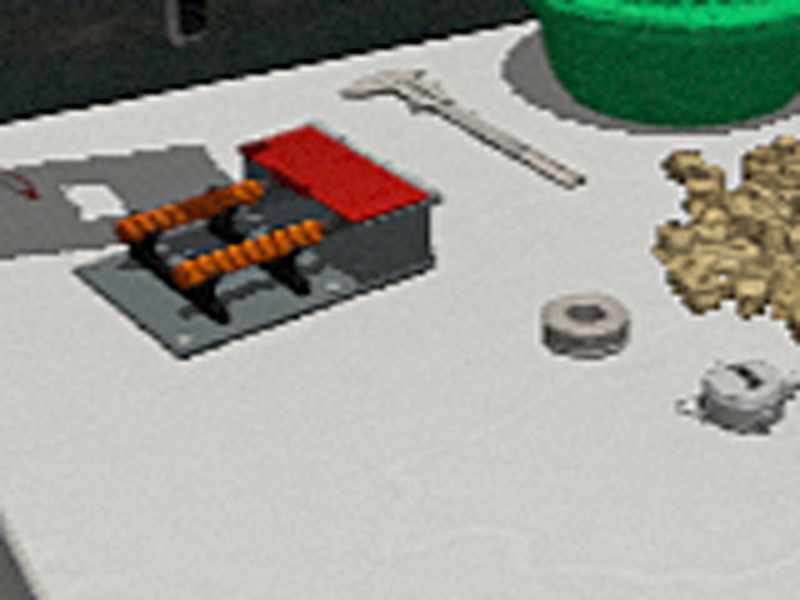

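```bash
python3 -c "
from bench import ctrl
print(ctrl.job_done())"
```

```text
the job is handed in; nothing more can be done
None
```

Both tools are in the rack, one in each lane, and the guard is shut. I handed the job in at about 25 s of the 67 s allowed; no verdict was reported.

**Last checks (side camera):**
- **Tools:** both lie level in their rests. The handle ends are at rack x ≈ -70 mm, against a target of about -69 to -71 mm. The tops of the handles are about 37 mm above the table, roughly 3 mm below what a 34 mm axis height would give, which fits a view of the near flank.
- **Blades:** the shut guard hides the tips, so I judged them from the handle ends and the tool length.
- **Guard:** the leaf slopes about 0.003 rad, against the 0.08 rad limit. I pressed it down with about 21 N.
- **Gauges and counter:** the arm was never near them. The ring gauge and counter look unmoved in the last picture; the plug gauge was outside that crop and I did not re-measure any of the three.

**What disagreed:**
- **Finger height:** the fingertips stood about 25–30 mm higher than the reported TCP position and the interface text imply. I used the camera and touch instead, so the grasps were made at a reported TCP height of about -10 mm.
- **Grip opening:** the fingers closed to about 11.5 mm on the 14 mm handles, but the tools held firmly.

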